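Clamp the wooden blank with the slotted cam screw

ROBOT

A 7-joint arm with a two-finger parallel gripper is mounted at the origin on a cart in front of the work surface, level with it; the furniture and walls round the work are solid. World frame = base frame: x ahead of the robot, y to its left, z up, the work surface at z = 0. Lengths are in mm, angles in rad, forces in N, time in s.
With the tool pointing down it reaches from about 400 to 875 mm from the base axis. Payload 4.4 kg.
Tool frame: the origin (TCP) lies at the very end of the fingers, on their centre line; the grasp point (between the pads) lies 19 mm behind it; z points along the fingers, y is the line along which they close (so a half turn about z gives the same grasp; the last joint's range is limited). The gripper opens to 85 mm and grips with 20 to 120 N. Pads are 22 mm wide; open, the fingers measure 114 mm over their backs; the gripper's body (76 mm by 85 mm) begins 54 mm behind the grasp point. The pads swing forward as they close: fully open they stand 13 mm farther back than shut.
Start: joints at [-1.395, 0.628, 0.038, 1.517, -0.027, 0.996, -0.02], TCP at [155.618, 631.111, 231.313] pointing down, gripper open.
Joint ranges: [-3.06, 3.06], [-0.37, 2.12], [-1.25, 1.32], [0.18, 2.47], [-1.1, 4.24], [0.23, 1.98], [-2.94, 2.94]. Speed limits (rad/s): [2.57, 2.57, 3.14, 3.14, 3.14, 3.14, 3.14].

INTERFACE

Orientations are given as [roll, pitch, yaw] about the fixed x, y, z axes, in that order (R = Rz(yaw) Ry(pitch) Rx(roll)).
In Python, from cell import ctrl gives the robot as it stands.
- The arm moves only by the tool jog_arm, never from a script. Its argument "plan" is a list of rows, each an object of numbers: "tx", "ty", "tz": the shift along the tool's x, y, z as a fraction of full scale; "wx", "wy", "wz": the turn, a rotation vector about the tool's x, y, z as a fraction of full scale; "claw": the closure, from 0 (fully open) to 1 (shut). In form: [{"tx": .., "ty": .., "tz": .., "wx": .., "wy": .., "wz": .., "claw": ..}, ...]. A call has 1 to 12 rows; each row is the pose to reach, as a shift and turn from the pose commanded when the call began, along the tool's axes at that moment; what a row does not reach only later rows make up. Full scale, the value 1, is 300 mm for a shift and 90 degrees for a turn. A row lasts 1/10 s, in which the tool goes at most 50 mm and 8.59 degrees, less where a joint would pass 70% of its speed; a pose out of reach is approached as far as the arm can. A call with a number of a shift or a turn outside -1 to 1 is refused whole. A call with a gripper value outside its range is refused whole. The fingers move at their own pace and stop on an object; the grip force is fixed at half the most. Time passes only in rows, so rows that repeat a pose let the fingers close. It gives the time, the measured TCP pose, the force, the opening and the grip force at its end, in the units of the state.
- ctrl.read_state(): the state, without advancing time (a new reading comes with each control period).
- ctrl.get_image(name): name is "scene" or "side" or "wrist"; returns a dict with "img" (480x640x3 uint8, red, green, blue), "depth" (480x640 float32, mm along the optical axis (not along the pixel's ray), 0 where there is no reading), "fx", "fy", "cx", "cy" (pixels), "position" and "orientation" of the camera in the world; the wrist camera has in their place "hand_eye" (4x4, takes a point from camera to tool coordinates, whose origin is the TCP and whose axes are the flange's). Camera axes: x right, y down, z forward; pixel columns grow to the right and rows downward; lengths in mm; the calibration is good to about 2 mm. A picture is of the moment at which its call begins: read the wrist's pose just before it.
- ctrl.finish_job(): hands the job in; it is judged then, once.
Trained networks look in a picture, given as the dict that the camera call returned (one of the last four; its "shot" number tells which), for a name from the list of things; names that differ only in an ending like _2 or _b are one class to them, and where a whole thing is asked for, a point or a joint stands for the part that bears it (a point fixed in the world has none). Each returns a list of dicts, best first, with "score" (0 to 1); they miss things now and then, are a little off and sometimes report something else, mostly with a low value. They report only what shows in the picture. A call takes as long as a camera call. They do not tell look-alikes from the thing itself.
- ctrl.trace(picture, thing): "pixels" (480x640 bool, what is visible of it) and "extent" ([centre column, centre row, width, height] in pixels, round what is visible of it).
The state is a dict: "clock": time; "qpos": joint angles; "qd": joint speeds; "tau": joint torques, N m; "eef_pos": TCP position; "tool_rot": TCP orientation; "force": force on the tool from outside, world axes, zero at the start; "torque": the same for the moment, N m; "width": finger opening in mm; "gripper_force": force on a finger pad.
Only numpy, scipy, OpenCV 4.12 (cv2) and the standard library are available. Lean on these libraries where they do the work, as an engineer would, in place of code of your own. Each camera call takes 0.05 s, during which the arm holds its last target. There are 200 camera calls.

TASK

Take the flat screwdriver out of its wooden stand, rest its blade lightly on the slotted screw of the small steel clamp and turn it gently until the blade drops into the slot, then turn the screw clockwise until the jaw holds the wooden blank snugly, without crushing it. Then put the screwdriver back upright in its stand. Press only lightly on the sprung screw, move the jaw only with the screwdriver, keep the gripper off the clamp and leave the other things where they are.

Things in the scene. Friction and masses are not known exactly. Their poses are not given: they have to be found in the camera images.
- driver_mid (a point): Middle of the square wooden handle (24x24 mm, 70 mm high) of the flat screwdriver, 133 mm long, about 0.12 kg, upright in the stand. z points up to the butt; x is the blade's width direction, y its thickness direction, both square to the handle's flats. Below the handle: a round 30 mm collar, 5 mm thick, a 9 mm shaft, the blade 14 mm wide, 2.5 mm thick.
- driver_tip (a point): Middle of the screwdriver's blade edge, 95 mm below driver_mid on the same axis (55 mm below the collar's underside).
- stand: Fixed dark wooden block 70x70x60 mm with an upright through hole 23 mm across in its middle. Origin: centre of its underside. The collar of the screwdriver rests on its top, with the blade edge then 5 mm above the bench.
- stand_mouth (a point): Centre of the hole's mouth, on the top of the stand.
- clamp: Fixed small steel clamp: bed 140 (x) by 66 (y) by 10 mm; fixed jaw at the +x end, face 41.5 mm from the origin, top 38 mm high; moving jaw facing it, face 6 mm from the origin in -x when open; slotted screw in a 46x50 mm housing, top 37 mm high, at the -x end. Origin: centre of the bed's underside; z up.
- screw_top (a point): Centre of the top of the brass screw head (25.6 mm across, 6 mm proud of the housing) at rest, 45 mm from the clamp's origin in -x, 43 mm up. The slot crosses the whole head, 5 mm wide, 5 mm deep, lips bevelled 1.5 mm. At the start it lies within 0.4 rad, either way, of the clamp's y axis; its direction is not measured: find it with the blade. It cannot turn anticlockwise from its start.
- head_press (a joint): How far the screw head is pushed down on its spring, m; 0 at rest. It resists with 1.5 N plus 1.5 N per mm. When the blade finds the slot the head springs up round it and the push falls. Keep it under 8 mm (13.5 N).
- jaw: Moving steel jaw, 60 mm wide, 37 mm high, with a face plate on springs (6 N per mm). Its origin lies on the clamp's origin when open and moves along the clamp's +x, 10 mm per radian, as the screw turns clockwise seen from above. That takes 0.15 N m; after about 7.5 mm the blank is gripped, then 0.01 N m more per newton. 4 to 25 N on the blank is snug. It stays where left.
- blank: Loose light wooden blank, 40 (x) x 60 (y) x 30 mm, lying on the clamp's bed between the jaws. Origin: centre of its underside.
- sanding_block: Bystander: brown cork sanding block, 70x100x25 mm; leave it.
- awl: Bystander: awl with red handle, lying, 147 mm long; leave it.
- spool: Bystander: brown thread spool, 42 mm across and 45 mm high; leave it.
- whetstone: Bystander: small grey whetstone lying flat, 53x63x9 mm; leave it.
Not all that is in view belongs to the job. What is shaped like the part that bears driver_mid but purple is not meant. Of the things that look like the stand, the larger one is meant.

How it is judged:
By the outcome, as a careful person would: the job done as asked, in the order asked, and still so for the second after the job is handed in, with the robot touching nothing.
It also fails if it takes over 72 s, if anything falls off the work surface, if the arm or the gripper's body presses on something with over 40 N, if the wrist force passes 120 N, or if a joint passes its speed limit or range.

## Working session

There is one attempt and no reset: what is moved stays moved. The work goes in short steps, Python scripts to look and compute and a tool call to move; the robot and the scene stay as the last step left them, time stands still between calls to the robot, and variables do not carry over. Pictures are saved under pics/ and viewed, at most 10 in all, crops included, and the job is handed in when it is done.

Besides the shell and the picture viewer there is one more tool, called after ">>>" by a JSON object that holds its "api" and its "payload". jog_arm: Moves the arm, as the interface text tells. Shift numbers are shares of 300 mm and turn numbers shares of 90 degrees, none past 1 either way. Its arguments: {"type":"object","properties":{"plan":{"type":"array"}},"required":["plan"]}

```bash
mkdir -p pics; ls; cat > h.py <<'E'
import numpy as np, cv2
from scipy.spatial.transform import Rotation as R
from cell import ctrl
def campose(p, st=None):
    if "hand_eye" in p:
        T=np.eye(4);T[:3,:3]=R.from_euler('xyz',st["tool_rot"]).as_matrix();T[:3,3]=st["eef_pos"]
        return T@np.array(p["hand_eye"])
    T=np.eye(4);o=np.array(p["orientation"])
    T[:3,:3]=o if o.shape==(3,3) else R.from_euler('xyz',o).as_matrix()
    T[:3,3]=p["position"];return T
def cloud(p,st=None):
    T=campose(p,st);d=p["depth"];v,u=np.mgrid[:480,:640]
    c=np.stack([(u-p["cx"])*d/p["fx"],(v-p["cy"])*d/p["fy"],d],-1)
    w=c@T[:3,:3].T+T[:3,3];w[d==0]=np.nan;return w
def save(p,n,crop=None,s=1):
    im=p["img"][:,:,::-1]
    if crop: im=im[crop[1]:crop[3],crop[0]:crop[2]]
    cv2.imwrite(n,cv2.resize(im,None,fx=s,fy=s,interpolation=cv2.INTER_CUBIC))
E
python3 - <<'E'
from h import *
st=ctrl.read_state();print(st)
for n in ["scene","side"]:
    p=ctrl.get_image(n);save(p,f"pics/{n}0.png");w=cloud(p)
    print(n,p["position"],p["orientation"],p["fx"])
    np.savez(f"{n}0.npz",w=w,img=p["img"])
    for t in ["driver_mid","stand","clamp","jaw","blank","screw_top"]:
        for r in ctrl.trace(p,t)[:3]:
            q=w[r["pixels"]];print(t,round(r["score"],2),np.round(r["extent"]),np.round(np.nanmedian(q,0)),np.round(np.nanpercentile(q,3,axis=0)),np.round(np.nanpercentile(q,97,axis=0)))
E
```

```text
pics
{'clock': 0.0, 'qpos': array([-1.39482536,  0.62933866,  0.03844644,  1.51837049, -0.02702769,
        0.99631974, -0.01998988]), 'qd': array([ 6.21851881e-04,  8.60890479e-04,  5.98954558e-04, -1.53773146e-04,
       -8.59233858e-05,  1.84237672e-03, -2.10073283e-04]), 'tau': array([-4.27034720e-04, -5.63409162e+01,  1.22598846e+00, -1.93446028e+01,
        1.08736003e-02,  1.04648952e-02, -4.71054715e-07]), 'eef_pos': array([155.4396521 , 630.48812104, 230.39322103]), 'tool_rot': array([-3.13967429e+00,  4.58166207e-06,  2.89981306e+00]), 'force': array([-0.25231799,  0.14815639, -0.32972843]), 'torque': array([ 0.02789496, -0.01370587,  0.06185778]), 'gripper_force': 0.0, 'width': 85.39721532488497}
scene [285.06361782 559.98121622 804.90714333] [-2.35927993 -0.01222495 -2.65720023] 570.4484247010669
driver_mid 0.86 [443. 213.  22.  56.] [ 454. -239.   92.] [ 441. -295.    1.] [ 469. -231.  135.]
driver_mid 0.78 [389. 190.  16.  35.] [ 551. -224.  107.] [ 540. -236.   64.] [ 566. -218.  140.]
stand 0.72 [372. 262.  32.  35.] [529. -99.  39.] [ 507. -136.    4.] [552. -88.  44
[... 746 characters left out ...]
76 [266. 274.  15.  24.] [ 518. -126.   39.] [ 500. -206.   -1.] [531. -59.  60.]
stand 0.7 [284. 312.  54.  59.] [ 555. -263.   44.] [ 517. -273.    2.] [ 590. -208.   60.]
clamp 0.71 [307. 245.  80.  36.] [585.   2.  27.] [523. -19.   0.] [660.  57.  38.]
clamp 0.49 [350. 322.  41.  26.] [ 663. -235.    8.] [ 639. -257.    2.] [ 688. -209.   10.]
blank 0.97 [314. 243.  25.  30.] [613.   3.  37.] [588.  -9.  12.] [635.  51.  41.]
blank 0.28 [282. 273.  20.  52.] [ 553. -241.  100.] [ 538. -248.   22.] [567. -23. 137.]
screw_top 0.75 [310. 245.  81.  33.] [588.   4.  25.] [526. -19.  -0.] [662.  57.  38.]
screw_top 0.59 [315. 244.  23.  32.] [613.   3.  35.] [590.  -9.  10.] [637.  51.  40.]
```

View pics/scene0.png

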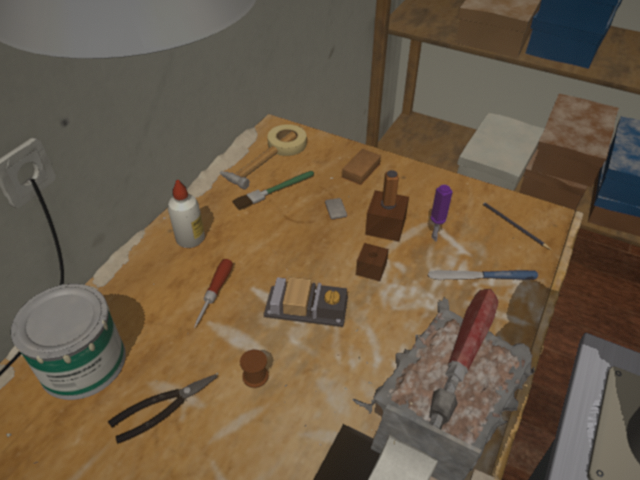

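```bash
python3 - <<'E'
import cv2
im=cv2.imread("pics/side0.png")[200:400,180:400]
cv2.imwrite("pics/sidecrop.png",cv2.resize(im,None,fx=2.7,fy=2.7,interpolation=cv2.INTER_CUBIC))
E
```

```text
(no output)
```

View pics/sidecrop.png

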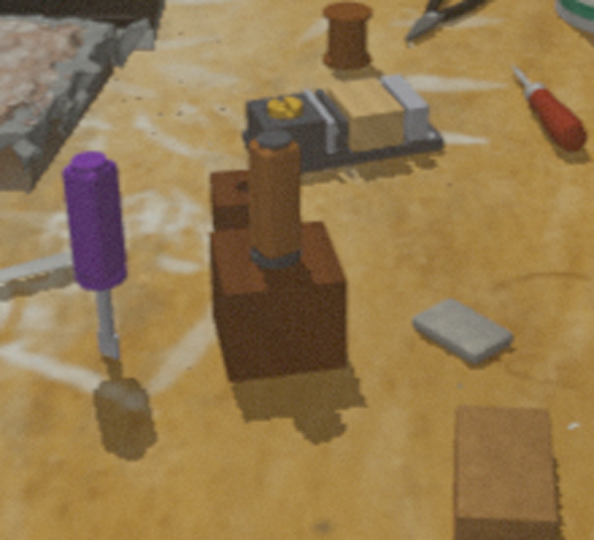

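The meant driver is the wooden one at scene (389,190), standing in the larger stand at (387,215). The purple one at (443,213) and the small stand at (372,262) are look-alikes. The crop confirms this. The clamp is at (305,303), with its brass screw at (333,297).

```bash
cat >> h.py <<'E'
def delta(xyz,yaw=None,tilt=True):
    """fractions for a jog row from the measured pose to TCP xyz, tool straight down at yaw"""
    st=ctrl.read_state();M=R.from_euler('xyz',st["tool_rot"])
    yaw=st["tool_rot"][2] if yaw is None else yaw
    d=M.inv().apply(np.array(xyz)-st["eef_pos"])/300
    w=(M.inv()*R.from_euler('xyz',[np.pi,0,yaw])).as_rotvec()/(np.pi/2)
    print("t",np.round(d,4),"w",np.round(w,4),"pose",np.round(st["eef_pos"],1),np.round(st["tool_rot"],4),"q",np.round(st["qpos"],2))
E
python3 - <<'E'
from h import *
for n in ["scene","side"]:
    z=np.load(f"{n}0.npz");w=z["w"];im=z["img"].astype(int)
    x,y,h=w[...,0],w[...,1],w[...,2]
    m=(x>330)&(x<850)&(y>-420)&(y<500)&(h>110)
    bins={}
    for X,Y,H in w[m]:
        k=(int(X//40*40),int(Y//40*40));b=bins.setdefault(k,[0,0]);b[0]+=1;b[1]=max(b[1],int(H))
    print({k:v for k,v in bins.items() if v[0]>5})
    c=(x>505)&(x<680)&(y>-60)&(y<110)&(h>6)&(h<50)
    r=cv2.minAreaRect(w[c][:,:2].astype(np.float32));print("clamp rect",r)
    b=c&(im[...,0]>140)&(im[...,1]>100)&(im[...,2]<90)&(x<575)&(h>36);print("brass",b.sum(),np.round(np.nanmedian(w[b],0),1))
    s=(x>500)&(x<600)&(y>-280)&(y<-180)&(h>52)&(h<64);print("stand top",cv2.minAreaRect(w[s][:,:2].astype(np.float32)))
    s=(x>530)&(x<580)&(y>-265)&(y<-205)&(h>128);print("butt",s.sum(),np.round(np.nanmedian(w[s],0),1))
E
```

```text
{(560, 360): [294, 682], (520, 360): [3584, 688], (480, 360): [3534, 688], (480, 320): [2856, 687], (440, 320): [962, 680], (440, 280): [774, 677], (560, -240): [35, 140], (520, -240): [208, 141], (440, -280): [107, 136], (440, -240): [140, 136], (840, 200): [49, 122], (800, 200): [74, 122], (840, 240): [144, 121], (800, 240): [532, 123], (840, 280): [150, 120], (800, 280): [636, 123], (760, 240): [65, 121], (760, 280): [157, 121], (840, 320): [162, 122], (800, 320): [491, 123], (320, 240): [948, 262], (360, 240): [140, 256], (320, 280): [622, 233], (320, 320): [174, 234]}
clamp rect ((595.0827026367188, 23.11774444580078), (140.5189971923828, 69.73722076416016), 19.194412231445312)
brass 75 [551.9   7.4  43.5]
stand top ((553.8473510742188, -231.85702514648438), (70.38417053222656, 75.2356948852539), 11.364109992980957)
butt 144 [ 552.9 -227.6  135.9]
{(320, 240): [620, 258], (320, 360): [80, 231], (320, 400): [21, 230], (320, 320): [57, 228], (360, 240): [59, 235], (320, 280): [78, 164], (320, 200): [8, 149], (800, 320): [49, 121], (840, 320): [16, 120], (800, 280): [86, 120], (760, 280): [17, 118], (840, 280): [21, 117], (800, 240): [92, 120], (760, 240): [19, 120], (840, 240): [18, 118], (800, 200): [40, 120], (840, 200): [23, 120], (520, -240): [106, 138], (560, -240): [57, 137], (520, -280): [187, 137], (560, -280): [26, 133], (440, -280): [326, 133], (400, -280): [19, 127]}
clamp rect ((594.5282592773438, 19.355323791503906), (140.64724731445312, 68.45700073242188), 17.90340232849121)
brass 52 [552.9   9.1  41.3]
stand top ((553.1234741210938, -233.4065704345703), (70.70804595947266, 74.17066955566406), 11.390118598937988)
butt 175 [ 552.4 -239.   133.8]
```

>>> {"api": "jog_arm", "payload": {"plan": [{"tz": -0.17}, {"tz": -0.34}, {"tx": -0.3, "ty": -0.25, "tz": -0.4, "wz": 0.1}, {"tx": -0.6, "ty": -0.5, "tz": -0.4, "wz": 0.3}, {"tx": -0.63, "ty": -0.53, "tz": -0.4, "wz": 0.4}, {"tx": -0.63, "ty": -0.53, "tz": -0.4, "wz": 0.4}, {"tx": -0.63, "ty": -0.53, "tz": -0.4, "wz": 0.4}, {"tx": -0.63, "ty": -0.53, "tz": -0.4, "wz": 0.4}]}}

```text
invalid input at $.plan[0]: expected keys tx, ty, tz, wx, wy, wz, claw
```

```bash
python3 - <<'E'
from h import *
z=np.load("scene0.npz");w=z["w"]
m=(w[...,2]>400);print(np.nanmin(w[m],0),np.nanmax(w[m],0),m.sum())
delta([450,150,340],1.75)
delta([560,20,340],1.59)
E
```

```text
[470.34572577  66.37748179 400.02849656] [984.12841784 390.90509292 688.40049343] 13156
t [-1.3368 -1.322  -0.3623] w [ 0.     -0.      0.7319] pose [155.6 631.1 231.3] [ 3.1416 -0.      2.8997] q [-1.39  0.63  0.04  1.52 -0.03  1.   -0.02]
t [-1.7965 -1.6549 -0.3623] w [ 0.     -0.      0.8338] pose [155.6 631.1 231.3] [ 3.1416 -0.      2.8997] q [-1.39  0.63  0.04  1.52 -0.03  1.   -0.02]
```

>>> {"api": "jog_arm", "payload": {"plan": [{"tx": 0, "ty": 0, "tz": -0.17, "wx": 0, "wy": 0, "wz": 0, "claw": 0}, {"tx": 0, "ty": 0, "tz": -0.34, "wx": 0, "wy": 0, "wz": 0, "claw": 0}, {"tx": -0.3, "ty": -0.25, "tz": -0.38, "wx": 0, "wy": 0, "wz": 0.1, "claw": 0}, {"tx": -0.63, "ty": -0.53, "tz": -0.38, "wx": 0, "wy": 0, "wz": 0.2, "claw": 0}, {"tx": -0.63, "ty": -0.53, "tz": -0.38, "wx": 0, "wy": 0, "wz": 0.3, "claw": 0}, {"tx": -0.63, "ty": -0.53, "tz": -0.38, "wx": 0, "wy": 0, "wz": 0.4, "claw": 0}, {"tx": -0.63, "ty": -0.53, "tz": -0.38, "wx": 0, "wy": 0, "wz": 0.4, "claw": 0}, {"tx": -0.63, "ty": -0.53, "tz": -0.38, "wx": 0, "wy": 0, "wz": 0.4, "claw": 0}]}}

```text
clock: 1.5
eef_pos: [306.5, 425.1, 346.5]
tool_rot: [3.14, 0.004, 2.26]
force: [-0.7, 0.5, 1.2]
width: 85.4
gripper_force: 0.0
```

```bash
python3 - <<'E'
from h import *
delta([480,130,340],1.7)
E
```

```text
t [-1.1268 -0.1789  0.0257] w [0.0016 0.0022 0.3563] pose [306.5 425.1 346.5] [3.1402 0.0039 2.2596] q [-1.18  0.34  0.25  1.71 -0.09  1.11 -0.22]
```

>>> {"api": "jog_arm", "payload": {"plan": [{"tx": -0.15, "ty": -0.03, "tz": 0, "wx": 0, "wy": 0, "wz": 0.07, "claw": 0}, {"tx": -0.3, "ty": -0.06, "tz": 0, "wx": 0, "wy": 0, "wz": 0.14, "claw": 0}, {"tx": -0.46, "ty": -0.09, "tz": 0, "wx": 0, "wy": 0, "wz": 0.2, "claw": 0}, {"tx": -0.62, "ty": -0.12, "tz": 0, "wx": 0, "wy": 0, "wz": 0.27, "claw": 0}, {"tx": -0.78, "ty": -0.15, "tz": 0, "wx": 0, "wy": 0, "wz": 0.35, "claw": 0}, {"tx": -0.95, "ty": -0.18, "tz": 0, "wx": 0, "wy": 0, "wz": 0.35, "claw": 0}, {"tx": -0.95, "ty": -0.18, "tz": 0, "wx": 0, "wy": 0, "wz": 0.35, "claw": 0}]}}

```text
clock: 2.2
eef_pos: [446.7, 172.0, 346.1]
tool_rot: [3.139, 0.003, 1.711]
force: [-1.4, 0.1, -0.4]
width: 85.4
gripper_force: 0.0
```

```bash
python3 - <<'E'
from h import *
delta([552,0,300],1.57)
p=ctrl.get_image("wrist");print(np.round(p["hand_eye"],2),p["fx"])
E
```

```text
t [-0.6161  0.2673  0.1563] w [0.0019 0.0019 0.0895] pose [446.7 172.  346.1] [3.1388 0.0032 1.7106] q [-0.8   0.28  0.48  1.82 -0.14  1.08 -0.12]
[[  -0.     -0.96   -0.28   70.17]
 [   1.     -0.     -0.     -0.22]
 [   0.     -0.28    0.96 -143.6 ]
 [   0.      0.      0.      1.  ]] 391.89117949838175
```

>>> {"api": "jog_arm", "payload": {"plan": [{"tx": -0.15, "ty": 0.1, "tz": 0.06, "wx": 0, "wy": 0, "wz": 0.05, "claw": 0}, {"tx": -0.3, "ty": 0.19, "tz": 0.18, "wx": 0, "wy": 0, "wz": 0.09, "claw": 0}, {"tx": -0.45, "ty": 0.31, "tz": 0.3, "wx": 0.002, "wy": 0.002, "wz": 0.09, "claw": 0}, {"tx": -0.5, "ty": 0.31, "tz": 0.39, "wx": 0.002, "wy": 0.002, "wz": 0.09, "claw": 0}, {"tx": -0.5, "ty": 0.31, "tz": 0.39, "wx": 0.002, "wy": 0.002, "wz": 0.09, "claw": 0}, {"tx": -0.5, "ty": 0.31, "tz": 0.39, "wx": 0.002, "wy": 0.002, "wz": 0.09, "claw": 0}]}}

```text
clock: 2.85
eef_pos: [557.2, 44.5, 226.3]
tool_rot: [-3.134, -0.002, 1.579]
force: [-1.0, 0.7, 1.0]
width: 85.5
gripper_force: 0.0
```

```bash
python3 - <<'E'
from h import *
st=ctrl.read_state();p=ctrl.get_image("wrist");w=cloud(p,st);im=p["img"].astype(int)
np.savez("w1.npz",w=w,img=im)
x,y,h=w[...,0],w[...,1],w[...,2]
c=(x>505)&(x<680)&(y>-60)&(y<110)&(h>6)&(h<50)
print("clamp rect",cv2.minAreaRect(w[c][:,:2].astype(np.float32)))
b=(im[...,0]>120)&(im[...,0]-im[...,2]>60)&(x<582)&(x>520)&(y>-25)&(y<45)&(h>33);b=b.astype(np.uint8)
ys,xs=np.where(b);(u,v),r=cv2.minEnclosingCircle(np.c_[xs,ys].astype(np.float32));print("brass",b.sum(),u,v,r,np.nanmedian(w[b>0],0),np.nanmin(w[b>0],0),np.nanmax(w[b>0],0))
u,v=int(u),int(v);save(p,"pics/w1.png",(max(u-100,0),max(v-75,0),u+100,v+75),4)
t=ctrl.trace(p,"blank");
for r in t[:1]: print(cv2.minAreaRect(w[r["pixels"]&(h>35)][:,:2].astype(np.float32)))
s=ctrl.read_state();print(s["eef_pos"],s["qpos"])
E
```

```text
clamp rect ((594.745361328125, 21.26488494873047), (140.0546417236328, 66.54966735839844), 19.4515380859375)
brass 615 318.0 246.0 14.866168975830078 [551.88516728   7.7625752   43.30991683] [539.56866049  -5.98964464  33.39685272] [564.23162524  19.10296419  45.83256159]
((611.0238647460938, 23.916473388671875), (40.000640869140625, 60.7780876159668), 19.769811630249023)
[557.80432573  46.81049796 228.75766409] [-0.43720922  0.54159601  0.47094935  1.78247742 -0.31061672  0.89461799
  0.18509219]
```

View pics/w1.png

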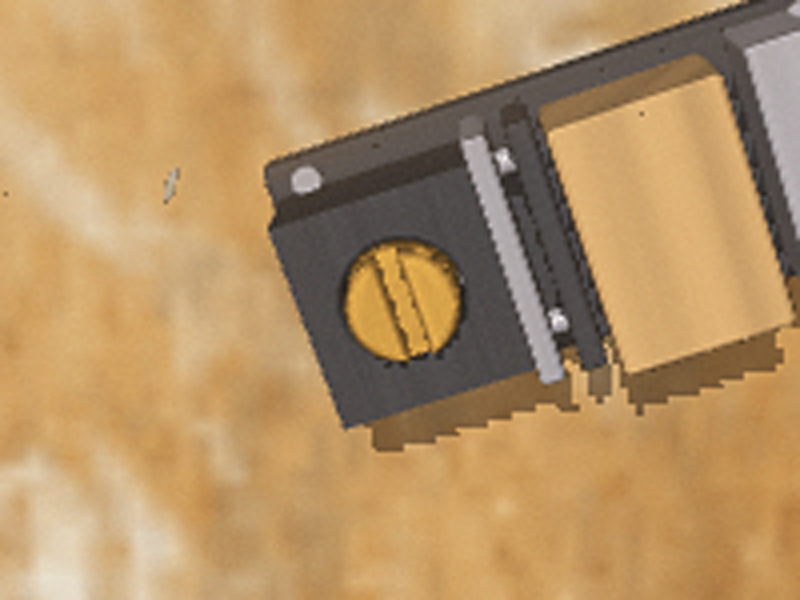

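The slot is visible. It runs from about crop (385,250) to (420,355), nearly along the clamp's y axis and some 0.05 rad CCW of it. The screw is near (552, 7). Next I'll look at the driver from above.

>>> {"api": "jog_arm", "payload": {"plan": [{"tx": -0.16, "ty": 0, "tz": -0.07, "wx": 0, "wy": 0, "wz": 0, "claw": 0}, {"tx": -0.32, "ty": 0, "tz": -0.07, "wx": 0, "wy": 0, "wz": 0, "claw": 0}, {"tx": -0.48, "ty": 0, "tz": -0.07, "wx": 0, "wy": 0, "wz": 0, "claw": 0}, {"tx": -0.64, "ty": 0, "tz": -0.07, "wx": 0, "wy": 0, "wz": 0, "claw": 0}, {"tx": -0.8, "ty": -0.01, "tz": -0.07, "wx": 0, "wy": 0, "wz": 0, "claw": 0}, {"tx": -0.92, "ty": -0.01, "tz": -0.07, "wx": 0, "wy": 0, "wz": 0, "claw": 0}, {"tx": -0.92, "ty": -0.01, "tz": -0.07, "wx": 0, "wy": 0, "wz": 0, "claw": 0}, {"tx": -0.92, "ty": -0.01, "tz": -0.07, "wx": 0, "wy": 0, "wz": 0, "claw": 0}, {"tx": -0.92, "ty": -0.01, "tz": -0.07, "wx": 0, "wy": 0, "wz": 0, "claw": 0}]}}

```text
clock: 3.85
eef_pos: [558.9, -228.4, 249.4]
tool_rot: [-3.14, -0.005, 1.584]
force: [-0.1, 0.4, 0.5]
width: 85.5
gripper_force: 0.0
```

```bash
python3 - <<'E'
from h import *
st=ctrl.read_state();p=ctrl.get_image("wrist");w=cloud(p,st);h=w[...,2]
np.savez("w2.npz",w=w,img=p["img"])
print(st["eef_pos"],st["tool_rot"],st["qpos"])
near=(abs(w[...,0]-553)<60)&(abs(w[...,1]+233)<60)
for lo,hi in [(133,140),(80,128),(54,63)]:
    m=near&(h>lo)&(h<hi);print(lo,m.sum(),np.nanmedian(w[m],0),cv2.minAreaRect(w[m][:,:2].astype(np.float32)) if m.sum()>5 else "")
m=near&(h>120);vs,us=np.where(m);u,v=int(us.mean()),int(vs.mean());print(u,v)
save(p,"pics/w2.png",(max(u-100,0),max(v-75,0),u+100,v+75),4)
E
```

```text
[ 558.86376782 -228.35166762  249.39845672] [-3.1399569  -0.00475162  1.58436333] [ 0.05457357  0.58232447  0.4706583   1.63663842 -0.3051766   0.99967679
  0.63957188]
133 998 [ 553.51482249 -233.04383551  138.17039111] ((553.412353515625, -234.4550018310547), (23.4494571685791, 23.487926483154297), 32.57915115356445)
80 491 [ 553.83109224 -224.57010796  107.02357885] ((555.1001586914062, -227.05238342285156), (14.992959976196289, 30.32118797302246), 77.48849487304688)
54 4544 [ 555.13300503 -223.56598186   60.91467273] ((553.35400390625, -234.6553955078125), (70.30873107910156, 70.44386291503906), 11.602858543395996)
282 412
```

View pics/w2.png

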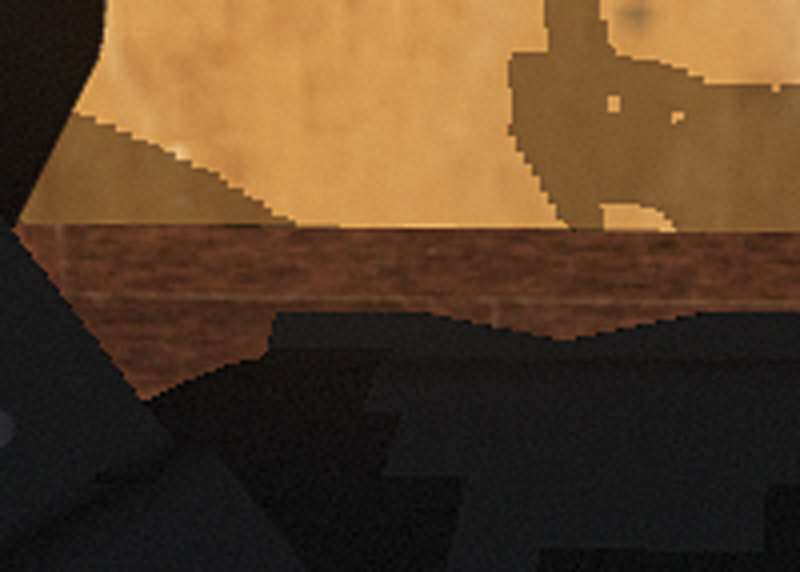

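This crop missed the driver because gripper pixels pulled its centre off. I'll crop the same shot again.

```bash
python3 - <<'E'
from h import *
z=np.load("w2.npz");w=z["w"];h=w[...,2]
near=(abs(w[...,0]-553)<60)&(abs(w[...,1]+233)<60)
m=near&(h>130)&(h<145);vs,us=np.where(m);u,v=int(np.median(us)),int(np.median(vs));print(u,v)
save({"img":z["img"]},"pics/w2b.png",(max(u-80,0),max(v-60,0),u+80,v+60),5)
for lo,hi in [(130,145),(133,136.5),(136.5,140)]:
    m=near&(h>lo)&(h<hi);q=w[m][:,:2].astype(np.float32);print(lo,hi,len(q),cv2.minAreaRect(q))
E
```

```text
315 233
130 145 1131 ((553.6217651367188, -234.521484375), (24.067974090576172, 24.31593132019043), 32.37718200683594)
133 136.5 389 ((553.412353515625, -234.4550018310547), (23.4494571685791, 23.487926483154297), 32.57915115356445)
136.5 140 609 ((553.5266723632812, -234.23118591308594), (19.94180679321289, 19.475067138671875), 24.803165435791016)
```

View pics/w2b.png

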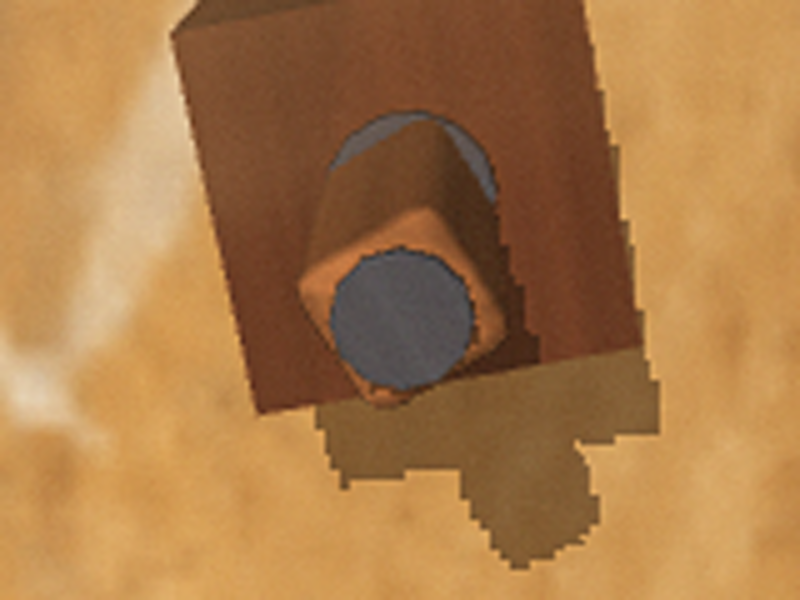

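```bash
python3 - <<'E'
from h import *
delta([553.5,-234.4,84],2.136)
E
```

```text
t [-0.022  -0.0167  0.5505] w [-0.0005 -0.0031 -0.3511] pose [ 558.8 -228.5  249.2] [-3.1395 -0.0045  1.5845] q [ 0.05  0.58  0.47  1.64 -0.3   1.    0.64]
```

>>> {"api": "jog_arm", "payload": {"plan": [{"tx": -0.02, "ty": -0.017, "tz": 0.05, "wx": 0, "wy": -0.003, "wz": -0.09, "claw": 0}, {"tx": -0.022, "ty": -0.017, "tz": 0.13, "wx": 0, "wy": -0.003, "wz": -0.18, "claw": 0}, {"tx": -0.022, "ty": -0.017, "tz": 0.2, "wx": 0, "wy": -0.003, "wz": -0.27, "claw": 0}, {"tx": -0.022, "ty": -0.017, "tz": 0.28, "wx": 0, "wy": -0.003, "wz": -0.351, "claw": 0}, {"tx": -0.022, "ty": -0.017, "tz": 0.28, "wx": 0, "wy": -0.003, "wz": -0.351, "claw": 0}, {"tx": -0.022, "ty": -0.017, "tz": 0.28, "wx": 0, "wy": -0.003, "wz": -0.351, "claw": 0}, {"tx": -0.022, "ty": -0.017, "tz": 0.28, "wx": 0, "wy": -0.003, "wz": -0.351, "claw": 0}]}}

```text
clock: 4.6
eef_pos: [553.5, -237.8, 165.9]
tool_rot: [-3.14, 0.002, 2.131]
force: [0.3, 0.0, -0.0]
width: 85.3
gripper_force: 0.0
```

```bash
python3 - <<'E'
from h import *
delta([553.5,-234.4,84],2.136)
E
```

```text
t [0.0101 0.0063 0.273 ] w [-0.0008  0.0014 -0.0034] pose [ 553.5 -237.8  165.9] [-3.1403e+00  2.2000e-03  2.1306e+00] q [ 0.18  0.65  0.28  1.73 -0.24  0.79  1.14]
```

>>> {"api": "jog_arm", "payload": {"plan": [{"tx": 0.01, "ty": 0.006, "tz": 0.05, "wx": -0.001, "wy": 0.001, "wz": -0.003, "claw": 0}, {"tx": 0.01, "ty": 0.006, "tz": 0.14, "wx": -0.001, "wy": 0.001, "wz": -0.003, "claw": 0}, {"tx": 0.01, "ty": 0.006, "tz": 0.22, "wx": -0.001, "wy": 0.001, "wz": -0.003, "claw": 0}, {"tx": 0.01, "ty": 0.006, "tz": 0.27, "wx": -0.001, "wy": 0.001, "wz": -0.003, "claw": 0}, {"tx": 0.01, "ty": 0.006, "tz": 0.27, "wx": -0.001, "wy": 0.001, "wz": -0.003, "claw": 0}, {"tx": 0.01, "ty": 0.006, "tz": 0.27, "wx": -0.001, "wy": 0.001, "wz": -0.003, "claw": 0}, {"tx": 0.01, "ty": 0.006, "tz": 0.27, "wx": -0.001, "wy": 0.001, "wz": -0.003, "claw": 0}]}}

```text
clock: 5.3
eef_pos: [553.2, -235.2, 84.9]
tool_rot: [3.141, 0.001, 2.136]
force: [0.4, -0.6, -0.1]
width: 85.4
gripper_force: 0.0
```

```bash
python3 - <<'E'
from h import *
delta([553.5,-234.4,84],2.136)
E
```

```text
t [0.0016 0.0022 0.003 ] w [0.0002 0.0005 0.0001] pose [ 553.2 -235.2   84.9] [3.1412e+00 9.0000e-04 2.1361e+00] q [ 0.21  0.76  0.23  1.78 -0.28  0.63  1.17]
```

Now I'll close the gripper.

>>> {"api": "jog_arm", "payload": {"plan": [{"tx": 0.002, "ty": 0.002, "tz": 0, "wx": 0, "wy": 0, "wz": 0, "claw": 0.4}, {"tx": 0.002, "ty": 0.002, "tz": 0, "wx": 0, "wy": 0, "wz": 0, "claw": 0.6}, {"tx": 0.002, "ty": 0.002, "tz": 0, "wx": 0, "wy": 0, "wz": 0, "claw": 1}, {"tx": 0.002, "ty": 0.002, "tz": 0, "wx": 0, "wy": 0, "wz": 0, "claw": 1}, {"tx": 0.002, "ty": 0.002, "tz": 0, "wx": 0, "wy": 0, "wz": 0, "claw": 1}, {"tx": 0.002, "ty": 0.002, "tz": 0, "wx": 0, "wy": 0, "wz": 0, "claw": 1}, {"tx": 0.002, "ty": 0.002, "tz": 0, "wx": 0, "wy": 0, "wz": 0, "claw": 1}, {"tx": 0.002, "ty": 0.002, "tz": 0, "wx": 0, "wy": 0, "wz": 0, "claw": 1}, {"tx": 0.002, "ty": 0.002, "tz": 0, "wx": 0, "wy": 0, "wz": 0, "claw": 1}]}}

```text
clock: 6.2
eef_pos: [552.5, -233.8, 83.7]
tool_rot: [-3.141, -0.001, 2.136]
force: [-0.5, 0.4, 4.2]
width: 23.7
gripper_force: 58.9
```

>>> {"api": "jog_arm", "payload": {"plan": [{"tx": 0.002, "ty": 0.002, "tz": -0.05, "wx": 0, "wy": 0, "wz": 0, "claw": 1}, {"tx": 0.002, "ty": 0.002, "tz": -0.12, "wx": 0, "wy": 0, "wz": 0, "claw": 1}, {"tx": 0.002, "ty": 0.002, "tz": -0.2, "wx": 0, "wy": 0, "wz": 0, "claw": 1}, {"tx": 0.002, "ty": 0.002, "tz": -0.28, "wx": 0, "wy": 0, "wz": 0, "claw": 1}, {"tx": 0.002, "ty": 0.002, "tz": -0.36, "wx": 0, "wy": 0, "wz": 0, "claw": 1}, {"tx": 0.002, "ty": 0.002, "tz": -0.44, "wx": 0, "wy": 0, "wz": 0, "claw": 1}, {"tx": 0.002, "ty": 0.002, "tz": -0.44, "wx": 0, "wy": 0, "wz": 0, "claw": 1}, {"tx": 0.002, "ty": 0.002, "tz": -0.44, "wx": 0, "wy": 0, "wz": 0, "claw": 1}]}}

```text
clock: 7.0
eef_pos: [552.5, -232.9, 215.7]
tool_rot: [-3.141, -0.001, 2.136]
force: [-0.3, -0.7, -1.4]
width: 23.8
gripper_force: 59.0
```

```bash
python3 - <<'E'
from h import *
st=ctrl.read_state();print(st["eef_pos"],st["tool_rot"],st["force"])
ims=[]
for n in ["side","scene"]:
    p=ctrl.get_image(n);T=np.linalg.inv(campose(p))
    q=T@np.r_[st["eef_pos"]-[0,0,50],1];u=int(p["fx"]*q[0]/q[2]+p["cx"]);v=int(p["fy"]*q[1]/q[2]+p["cy"]);print(n,u,v)
    ims.append(cv2.resize(p["img"][v-40:v+40,u-40:u+40,::-1],(400,400),interpolation=cv2.INTER_CUBIC))
cv2.imwrite("pics/held.png",np.hstack(ims))
delta([552,7,214],2.136)
E
```

```text
[ 552.52305887 -232.88774938  215.68356366] [-3.14078657e+00 -1.18083198e-03  2.13646020e+00] [-0.32069927 -0.66166853 -1.37396559]
side 280 233
scene 393 162
t [0.6736 0.4285 0.0023] w [-0.0016 -0.0022  0.0003] pose [ 551.8 -232.5  214.3] [-3.1391 -0.0035  2.1365] q [ 0.16  0.59  0.3   1.69 -0.21  0.9   1.12]
```

View pics/held.png

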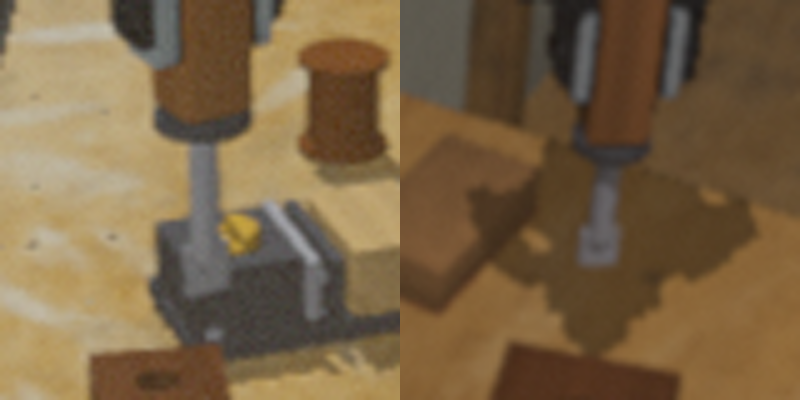

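The blade is clearly wide along the finger-closing axis, at scene crop (600,245). So the blade's width direction is tool yaw − π/2. I'll carry it above the screw and turn so the blade meets the slot from slightly CCW.

>>> {"api": "jog_arm", "payload": {"plan": [{"tx": 0.07, "ty": 0.04, "tz": 0, "wx": 0, "wy": 0, "wz": -0.09, "claw": 1}, {"tx": 0.14, "ty": 0.09, "tz": 0, "wx": 0, "wy": 0, "wz": -0.18, "claw": 1}, {"tx": 0.21, "ty": 0.13, "tz": 0, "wx": 0, "wy": 0, "wz": -0.27, "claw": 1}, {"tx": 0.28, "ty": 0.18, "tz": 0, "wx": 0, "wy": 0, "wz": -0.36, "claw": 1}, {"tx": 0.35, "ty": 0.22, "tz": 0, "wx": 0, "wy": 0, "wz": -0.45, "claw": 1}, {"tx": 0.42, "ty": 0.27, "tz": 0, "wx": 0, "wy": 0, "wz": -0.54, "claw": 1}, {"tx": 0.49, "ty": 0.31, "tz": 0, "wx": 0, "wy": 0, "wz": -0.63, "claw": 1}, {"tx": 0.56, "ty": 0.36, "tz": 0, "wx": 0, "wy": 0, "wz": -0.72, "claw": 1}, {"tx": 0.62, "ty": 0.39, "tz": 0, "wx": 0, "wy": 0, "wz": -0.8, "claw": 1}, {"tx": 0.674, "ty": 0.428, "tz": 0.1, "wx": -0.001, "wy": -0.002, "wz": -0.88, "claw": 1}, {"tx": 0.674, "ty": 0.428, "tz": 0.17, "wx": -0.001, "wy": -0.002, "wz": -0.96, "claw": 1}, {"tx": 0.674, "ty": 0.428, "tz": 0.17, "wx": -0.001, "wy": -0.002, "wz": -0.96, "claw": 1}]}}

```text
clock: 8.3
eef_pos: [549.4, 7.0, 161.0]
tool_rot: [3.137, -0.005, -2.637]
force: [-0.8, -0.6, -0.9]
width: 23.5
gripper_force: 59.0
```

>>> {"api": "jog_arm", "payload": {"plan": [{"tx": 0, "ty": 0, "tz": 0, "wx": 0, "wy": 0, "wz": 0, "claw": 1}, {"tx": 0, "ty": 0, "tz": 0, "wx": 0, "wy": 0, "wz": 0, "claw": 1}]}}

```text
clock: 8.5
eef_pos: [553.3, 5.7, 165.3]
tool_rot: [-3.141, 0.003, -2.642]
force: [0.2, -0.5, -1.8]
width: 23.3
gripper_force: 59.0
```

```bash
python3 - <<'E'
from h import *
st=ctrl.read_state();p=ctrl.get_image("wrist");w=cloud(p,st)
np.savez("w3.npz",w=w,img=p["img"],e=st["eef_pos"],r=st["tool_rot"])
T=np.linalg.inv(campose(p,st))
def px(q):
    q=T@np.r_[q,1];return p["fx"]*q[0]/q[2]+p["cx"],p["fy"]*q[1]/q[2]+p["cy"]
print("tip",px(st["eef_pos"]-[0,0,78.7]),"screw",px([552,7,43]))
u,v=map(int,px([552,7,43]))
save(p,"pics/w3.png",(u-60,v-50,u+60,v+40),6)
print(u-60,v-50);delta([552,7,164],3.65)
print(st["force"],st["torque"])
E
```

```text
tip (np.float64(323.62571794815693), np.float64(243.19552598885048)) screw (np.float64(325.90572688918445), np.float64(223.27401413662858))
265 173
t [0.0024 0.0058 0.0051] w [-0.0005  0.0021 -0.0054] pose [553.5   5.8 165.5] [-3.1408  0.0033 -2.6417] q [ 0.01  0.57 -0.11  1.86  0.09  0.71  1.92]
[ 0.21623906 -0.47851561 -1.77708179] [-0.02095958 -0.00306921 -0.04848185]
```

View pics/w3.png

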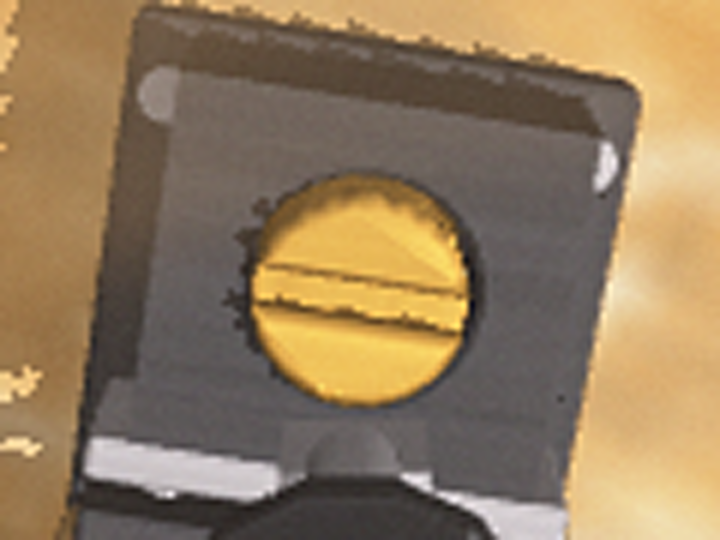

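The blade edge shows at crop (355,420) and the screw centre at (361,303), both where predicted. The slot lies about 0.15 rad clockwise of the blade. I'll lower to just above it.

>>> {"api": "jog_arm", "payload": {"plan": [{"tx": 0.002, "ty": 0.005, "tz": 0.05, "wx": 0, "wy": 0.002, "wz": 0, "claw": 1}, {"tx": 0.002, "ty": 0.005, "tz": 0.1, "wx": 0, "wy": 0.002, "wz": 0, "claw": 1}, {"tx": 0.002, "ty": 0.005, "tz": 0.13, "wx": 0, "wy": 0.002, "wz": 0, "claw": 1}, {"tx": 0.002, "ty": 0.005, "tz": 0.13, "wx": 0, "wy": 0.002, "wz": 0, "claw": 1}, {"tx": 0.002, "ty": 0.005, "tz": 0.13, "wx": 0, "wy": 0.002, "wz": 0, "claw": 1}, {"tx": 0.002, "ty": 0.005, "tz": 0.13, "wx": 0, "wy": 0.002, "wz": 0, "claw": 1}, {"tx": 0.002, "ty": 0.005, "tz": 0.13, "wx": 0, "wy": 0.002, "wz": 0, "claw": 1}]}}

```text
clock: 9.25
eef_pos: [552.0, 7.6, 126.3]
tool_rot: [-3.141, -0.0, -2.639]
force: [0.2, 0.2, -1.4]
width: 23.3
gripper_force: 59.0
```

```bash
python3 - <<'E'
from h import *
delta([552,7,122],3.64);s=ctrl.read_state();print(s["force"],s["torque"])
E
```

```text
t [ 0.0009 -0.0017  0.0144] w [-0.0001 -0.      0.0027] pose [552.    7.6 126.3] [-3.1414 -0.     -2.639 ] q [ 0.    0.63 -0.11  1.89  0.11  0.62  1.91]
[ 0.23039513  0.2387413  -1.43103287] [-0.04674968 -0.08083201  0.0284407 ]
```

>>> {"api": "jog_arm", "payload": {"plan": [{"tx": 0.001, "ty": -0.002, "tz": 0, "wx": 0, "wy": 0, "wz": -0.06, "claw": 1}, {"tx": 0.001, "ty": -0.002, "tz": 0, "wx": 0, "wy": 0, "wz": -0.12, "claw": 1}, {"tx": 0.001, "ty": -0.002, "tz": 0.006, "wx": 0, "wy": 0, "wz": -0.12, "claw": 1}, {"tx": 0.001, "ty": -0.002, "tz": 0.012, "wx": 0, "wy": 0, "wz": -0.12, "claw": 1}, {"tx": 0.001, "ty": -0.002, "tz": 0.017, "wx": 0, "wy": 0, "wz": -0.12, "claw": 1}, {"tx": 0.001, "ty": -0.002, "tz": 0.021, "wx": 0, "wy": 0, "wz": -0.12, "claw": 1}, {"tx": 0.001, "ty": -0.002, "tz": 0.021, "wx": 0, "wy": 0, "wz": -0.12, "claw": 1}, {"tx": 0.001, "ty": -0.002, "tz": 0.021, "wx": 0, "wy": 0, "wz": -0.12, "claw": 1}, {"tx": 0.001, "ty": -0.002, "tz": 0.021, "wx": 0, "wy": 0, "wz": -0.12, "claw": 1}]}}

```text
clock: 10.15
eef_pos: [551.7, 6.9, 119.5]
tool_rot: [3.141, -0.001, -2.45]
force: [0.5, 1.0, 0.4]
width: 23.2
gripper_force: 59.3
```

```bash
python3 - <<'E'
from h import *
delta([552,7,119],3.49);s=ctrl.read_state();print(s["force"],s["torque"])
E
```

```text
t [-0.0008 -0.0005  0.0017] w [ 1.000e-04 -5.000e-04  2.182e-01] pose [551.7   6.9 119.5] [ 3.1413e+00 -8.0000e-04 -2.4505e+00] q [ 0.04  0.64 -0.16  1.89  0.16  0.62  2.04]
[0.49919938 0.96293008 0.42842664] [-0.00848648 -0.08607156  0.02599161]
```

>>> {"api": "jog_arm", "payload": {"plan": [{"tx": 0, "ty": 0, "tz": 0.003, "wx": 0, "wy": 0, "wz": 0, "claw": 1}, {"tx": 0, "ty": 0, "tz": 0.006, "wx": 0, "wy": 0, "wz": 0, "claw": 1}, {"tx": 0, "ty": 0, "tz": 0.006, "wx": 0, "wy": 0, "wz": 0, "claw": 1}, {"tx": 0, "ty": 0, "tz": 0.006, "wx": 0, "wy": 0, "wz": 0, "claw": 1}]}}

```text
clock: 10.55
eef_pos: [551.8, 6.9, 117.7]
tool_rot: [3.141, -0.001, -2.45]
force: [-0.6, -0.2, 3.0]
width: 23.4
gripper_force: 59.5
```

>>> {"api": "jog_arm", "payload": {"plan": [{"tx": 0, "ty": 0, "tz": 0, "wx": 0, "wy": 0, "wz": 0.03, "claw": 1}, {"tx": 0, "ty": 0, "tz": 0, "wx": 0, "wy": 0, "wz": 0.06, "claw": 1}, {"tx": 0, "ty": 0, "tz": 0, "wx": 0, "wy": 0, "wz": 0.09, "claw": 1}, {"tx": 0, "ty": 0, "tz": 0, "wx": 0, "wy": 0, "wz": 0.12, "claw": 1}, {"tx": 0, "ty": 0, "tz": 0, "wx": 0, "wy": 0, "wz": 0.12, "claw": 1}, {"tx": 0, "ty": 0, "tz": 0, "wx": 0, "wy": 0, "wz": 0.12, "claw": 1}]}}

```text
clock: 11.15
eef_pos: [551.4, 7.0, 117.2]
tool_rot: [3.141, -0.002, -2.638]
force: [1.0, -0.0, -1.6]
width: 23.4
gripper_force: 59.2
```

```bash
python3 - <<'E'
from h import *
delta([552,7,117.7],3.49);s=ctrl.read_state();print(s["force"],s["torque"])
E
```

```text
t [-0.0019 -0.001  -0.0016] w [ 0.0003 -0.001   0.0991] pose [551.4   7.  117.2] [ 3.1410e+00 -1.6000e-03 -2.6376e+00] q [ 0.    0.65 -0.1   1.9   0.11  0.61  1.91]
[ 0.98903696 -0.0254922  -1.56135477] [ 0.03456906 -0.20720635 -0.04910986]
```

The push fell from about 4.4 N to zero, so the blade is in the slot. I'll seat it deeper while turning to line up.

>>> {"api": "jog_arm", "payload": {"plan": [{"tx": -0.001, "ty": -0.001, "tz": 0, "wx": 0, "wy": 0, "wz": 0.04, "claw": 1}, {"tx": -0.001, "ty": -0.001, "tz": 0.002, "wx": 0, "wy": 0, "wz": 0.08, "claw": 1}, {"tx": -0.001, "ty": -0.001, "tz": 0.005, "wx": 0, "wy": 0, "wz": 0.09, "claw": 1}, {"tx": -0.001, "ty": -0.001, "tz": 0.005, "wx": 0, "wy": 0, "wz": 0.09, "claw": 1}, {"tx": -0.001, "ty": -0.001, "tz": 0.005, "wx": 0, "wy": 0, "wz": 0.09, "claw": 1}, {"tx": -0.001, "ty": -0.001, "tz": 0.005, "wx": 0, "wy": 0, "wz": 0.09, "claw": 1}]}}

```text
clock: 11.75
eef_pos: [551.6, 6.7, 116.0]
tool_rot: [3.141, -0.002, -2.779]
force: [-1.2, 0.8, 0.6]
width: 23.6
gripper_force: 59.3
```

```bash
python3 - <<'E'
from h import *
delta([552,7,115.7],3.2);s=ctrl.read_state();print(s["force"],s["torque"])
E
```

```text
t [-0.0016  0.0003  0.001 ] w [ 1.000e-04 -1.200e-03  1.934e-01] pose [551.6   6.7 116. ] [ 3.1411e+00 -1.9000e-03 -2.7794e+00] q [-0.02  0.65 -0.06  1.9   0.07  0.6   1.81]
[-1.19434316  0.75345844  0.6230632 ] [-0.02352012  0.22878278 -0.00218033]
```

>>> {"api": "jog_arm", "payload": {"plan": [{"tx": -0.001, "ty": 0, "tz": 0, "wx": 0, "wy": -0.001, "wz": 0.04, "claw": 1}, {"tx": -0.001, "ty": 0, "tz": 0, "wx": 0, "wy": -0.001, "wz": 0.08, "claw": 1}, {"tx": -0.001, "ty": 0, "tz": 0, "wx": 0, "wy": -0.001, "wz": 0.12, "claw": 1}, {"tx": -0.001, "ty": 0, "tz": 0, "wx": 0, "wy": -0.001, "wz": 0.16, "claw": 1}, {"tx": -0.001, "ty": 0, "tz": 0, "wx": 0, "wy": -0.001, "wz": 0.2, "claw": 1}, {"tx": -0.001, "ty": 0, "tz": 0, "wx": 0, "wy": -0.001, "wz": 0.24, "claw": 1}, {"tx": -0.001, "ty": 0, "tz": 0, "wx": 0, "wy": -0.001, "wz": 0.28, "claw": 1}, {"tx": -0.001, "ty": 0, "tz": 0, "wx": 0, "wy": -0.001, "wz": 0.32, "claw": 1}, {"tx": -0.001, "ty": 0, "tz": 0, "wx": 0, "wy": -0.001, "wz": 0.32, "claw": 1}, {"tx": -0.001, "ty": 0, "tz": 0, "wx": 0, "wy": -0.001, "wz": 0.32, "claw": 1}]}}

```text
clock: 12.75
eef_pos: [551.7, 7.2, 115.9]
tool_rot: [3.142, -0.001, 3.003]
force: [-1.7, 0.5, 1.0]
width: 23.5
gripper_force: 59.4
```

```bash
python3 - <<'E'
from h import *
delta([552,7,115.7],2.56);s=ctrl.read_state();print(s["force"],s["torque"])
p=ctrl.get_image("side");print(ctrl.read_state()["torque"])
w=cloud(p);np.savez("s1.npz",w=w,img=p["img"])
p=ctrl.get_image("wrist");print(ctrl.read_state()["torque"]);np.savez("w4.npz",img=p["img"],w=cloud(p,s));save(p,"pics/w4.png")
E
```

```text
t [-0.0011 -0.0005  0.0008] w [-1.000e-04 -4.000e-04  2.818e-01] pose [551.7   7.2 115.9] [ 3.1416e+00 -7.0000e-04  3.0026e+00] q [-0.12  0.65  0.08  1.9  -0.09  0.6   1.45]
[-1.74708766  0.53629829  0.99863741] [0.1704424  0.45816407 0.13664285]
[0.18377872 0.54330971 0.15381697]
[0.23641927 0.51842668 0.10302371]
```

The torque is about 0.14 N m, so the screw is turning. I'll keep going to near contact.

>>> {"api": "jog_arm", "payload": {"plan": [{"tx": -0.001, "ty": 0, "tz": 0, "wx": 0, "wy": 0, "wz": 0.04, "claw": 1}, {"tx": -0.001, "ty": 0, "tz": 0, "wx": 0, "wy": 0, "wz": 0.08, "claw": 1}, {"tx": -0.001, "ty": 0, "tz": 0, "wx": 0, "wy": 0, "wz": 0.12, "claw": 1}, {"tx": -0.001, "ty": 0, "tz": 0, "wx": 0, "wy": 0, "wz": 0.16, "claw": 1}, {"tx": -0.001, "ty": 0, "tz": 0, "wx": 0, "wy": 0, "wz": 0.2, "claw": 1}, {"tx": -0.001, "ty": 0, "tz": 0, "wx": 0, "wy": 0, "wz": 0.24, "claw": 1}, {"tx": -0.001, "ty": 0, "tz": 0, "wx": 0, "wy": 0, "wz": 0.26, "claw": 1}, {"tx": -0.001, "ty": 0, "tz": 0, "wx": 0, "wy": 0, "wz": 0.26, "claw": 1}, {"tx": -0.001, "ty": 0, "tz": 0, "wx": 0, "wy": 0, "wz": 0.26, "claw": 1}]}}

```text
clock: 13.75
eef_pos: [552.0, 7.3, 115.9]
tool_rot: [3.142, -0.001, 2.593]
force: [-1.5, 2.7, 0.3]
width: 23.3
gripper_force: 59.4
```

```bash
cat > jaw.py <<'E'
from h import *
ts=[];fs=[]
delta([552,7,115.7],2.36)
for i in range(4):
    s=ctrl.read_state();ts.append(s["torque"]);fs.append(s["force"]);p=ctrl.get_image("wrist" if i==3 else "side")
    if i==0:
        side=p;w0=cloud(p)
print("tq",np.round(np.mean(ts,0),3),np.round(np.std(ts,0),3),"f",np.round(np.mean(fs,0),1))
a=0.3395;c=np.array([594.7,21.3]);A=np.array([[np.cos(a),np.sin(a)],[-np.sin(a),np.cos(a)]])
def prof(w,tag):
    q=(w[...,:2]-c)@A.T;m=(abs(q[...,0])<50)&(q[...,1]>-30)&(q[...,1]<-5)&(w[...,2]>5)&(w[...,2]<60)
    hh=w[...,2][m];xx=q[...,0][m]
    print(tag,[(k,int(np.median(hh[(xx>=k)&(xx<k+2)])) if ((xx>=k)&(xx<k+2)).sum()>2 else -1) for k in range(-24,2,2)])
prof(np.load("side0.npz")["w"],"start");prof(np.load("s1.npz")["w"],"mid");prof(w0,"now")
np.savez("s2.npz",w=w0,img=side["img"])
E
python3 jaw.py
```

```text
t [-0.0004 -0.001   0.0007] w [-0.     -0.0005  0.1486] pose [552.    7.3 115.9] [ 3.1415e+00 -8.0000e-04  2.5935e+00] q [-0.19  0.66  0.19  1.9  -0.21  0.6   1.16]
tq [0.654 0.757 0.137] [0.034 0.033 0.04 ] f [-2.5  2.6  0.5]
start [(-24, 31), (-22, 23), (-20, 24), (-18, 24), (-16, -1), (-14, 19), (-12, 26), (-10, 25), (-8, 29), (-6, 29), (-4, 31), (-2, 33), (0, 35)]
mid [(-24, 26), (-22, 23), (-20, 23), (-18, 29), (-16, 27), (-14, 11), (-12, 25), (-10, 25), (-8, 27), (-6, 24), (-4, 33), (-2, 37), (0, 31)]
now [(-24, 23), (-22, 8), (-20, 8), (-18, 21), (-16, 25), (-14, 24), (-12, 34), (-10, 9), (-8, 26), (-6, 19), (-4, 26), (-2, 30), (0, 35)]
```

>>> {"api": "jog_arm", "payload": {"plan": [{"tx": 0, "ty": -0.001, "tz": 0, "wx": 0, "wy": 0, "wz": 0.03, "claw": 1}, {"tx": 0, "ty": -0.001, "tz": 0, "wx": 0, "wy": 0, "wz": 0.06, "claw": 1}, {"tx": 0, "ty": -0.001, "tz": 0, "wx": 0, "wy": 0, "wz": 0.08, "claw": 1}, {"tx": 0, "ty": -0.001, "tz": 0, "wx": 0, "wy": 0, "wz": 0.08, "claw": 1}, {"tx": 0, "ty": -0.001, "tz": 0, "wx": 0, "wy": 0, "wz": 0.08, "claw": 1}]}}

```text
clock: 14.45
eef_pos: [552.2, 7.1, 116.0]
tool_rot: [3.141, -0.0, 2.467]
force: [-3.2, 3.6, 0.5]
width: 23.4
gripper_force: 59.3
```

```bash
python3 jaw.py
```

```text
t [ 0.0002 -0.0008  0.001 ] w [ 0.0002 -0.0002  0.0684] pose [552.2   7.1 116. ] [ 3.1412e+00 -4.0000e-04  2.4674e+00] q [-0.21  0.66  0.23  1.9  -0.25  0.61  1.07]
tq [1.219 0.794 0.15 ] [0.08  0.032 0.021] f [-2.4  3.9  0.5]
start [(-24, 31), (-22, 23), (-20, 24), (-18, 24), (-16, -1), (-14, 19), (-12, 26), (-10, 25), (-8, 29), (-6, 29), (-4, 31), (-2, 33), (0, 35)]
mid [(-24, 26), (-22, 23), (-20, 23), (-18, 29), (-16, 27), (-14, 11), (-12, 25), (-10, 25), (-8, 27), (-6, 24), (-4, 33), (-2, 37), (0, 31)]
now [(-24, 28), (-22, 9), (-20, 9), (-18, 13), (-16, 21), (-14, 28), (-12, 25), (-10, 9), (-8, 21), (-6, 26), (-4, 23), (-2, 27), (0, 34)]
```

>>> {"api": "jog_arm", "payload": {"plan": [{"tx": 0.002, "ty": 0, "tz": 0, "wx": 0, "wy": 0, "wz": 0.02, "claw": 1}, {"tx": 0.002, "ty": 0, "tz": 0, "wx": 0, "wy": 0, "wz": 0.04, "claw": 1}, {"tx": 0.002, "ty": 0, "tz": 0, "wx": 0, "wy": 0, "wz": 0.05, "claw": 1}, {"tx": 0.002, "ty": 0, "tz": 0, "wx": 0, "wy": 0, "wz": 0.05, "claw": 1}, {"tx": 0.002, "ty": 0, "tz": 0, "wx": 0, "wy": 0, "wz": 0.05, "claw": 1}]}}

```text
clock: 15.15
eef_pos: [552.1, 7.2, 116.1]
tool_rot: [3.141, 0.0, 2.388]
force: [-2.5, 4.7, 0.6]
width: 23.3
gripper_force: 59.2
```

```bash
python3 jaw.py
```

```text
t [-0.0002 -0.0006  0.0013] w [0.0003 0.0003 0.0178] pose [552.1   7.2 116.1] [3.141e+00 5.000e-04 2.388e+00] q [-0.23  0.66  0.25  1.9  -0.27  0.61  1.02]
tq [1.38  0.483 0.177] [0.045 0.046 0.022] f [-2.1  4.5  0.7]
start [(-24, 31), (-22, 23), (-20, 24), (-18, 24), (-16, -1), (-14, 19), (-12, 26), (-10, 25), (-8, 29), (-6, 29), (-4, 31), (-2, 33), (0, 35)]
mid [(-24, 26), (-22, 23), (-20, 23), (-18, 29), (-16, 27), (-14, 11), (-12, 25), (-10, 25), (-8, 27), (-6, 24), (-4, 33), (-2, 37), (0, 31)]
now [(-24, 28), (-22, 9), (-20, 9), (-18, 9), (-16, 25), (-14, 19), (-12, 24), (-10, 22), (-8, 10), (-6, 23), (-4, 29), (-2, 24), (0, 25)]
```

>>> {"api": "jog_arm", "payload": {"plan": [{"tx": 0.002, "ty": 0.001, "tz": 0, "wx": 0, "wy": 0, "wz": 0.02, "claw": 1}, {"tx": 0.003, "ty": 0.001, "tz": 0, "wx": 0, "wy": 0, "wz": 0.04, "claw": 1}, {"tx": 0.003, "ty": 0.001, "tz": 0, "wx": 0, "wy": 0, "wz": 0.06, "claw": 1}, {"tx": 0.003, "ty": 0.001, "tz": 0, "wx": 0, "wy": 0, "wz": 0.06, "claw": 1}, {"tx": 0.003, "ty": 0.001, "tz": 0, "wx": 0, "wy": 0, "wz": 0.06, "claw": 1}]}}

```text
clock: 15.85
eef_pos: [551.9, 7.5, 116.1]
tool_rot: [3.141, 0.001, 2.293]
force: [0.0, 2.3, 0.8]
width: 23.8
gripper_force: 59.3
```

```bash
python3 jaw.py; python3 - <<'E'
from h import *
z=np.load("s2.npz");save({"img":z["img"]},"pics/s2.png",(255,205,375,285),6)
E
```

```text
t [-0.0016 -0.0008  0.0015] w [ 0.0003  0.0008 -0.0424] pose [551.9   7.5 116.1] [3.1411e+00 1.3000e-03 2.2934e+00] q [-0.25  0.66  0.28  1.91 -0.3   0.61  0.95]
tq [0.845 0.034 0.188] [0.008 0.017 0.018] f [-0.2  2.7  0.8]
start [(-24, 31), (-22, 23), (-20, 24), (-18, 24), (-16, -1), (-14, 19), (-12, 26), (-10, 25), (-8, 29), (-6, 29), (-4, 31), (-2, 33), (0, 35)]
mid [(-24, 26), (-22, 23), (-20, 23), (-18, 29), (-16, 27), (-14, 11), (-12, 25), (-10, 25), (-8, 27), (-6, 24), (-4, 33), (-2, 37), (0, 31)]
now [(-24, 25), (-22, 9), (-20, 9), (-18, 9), (-16, 21), (-14, 24), (-12, 27), (-10, 24), (-8, 8), (-6, 27), (-4, 24), (-2, 23), (0, 35)]
```

View pics/s2.png

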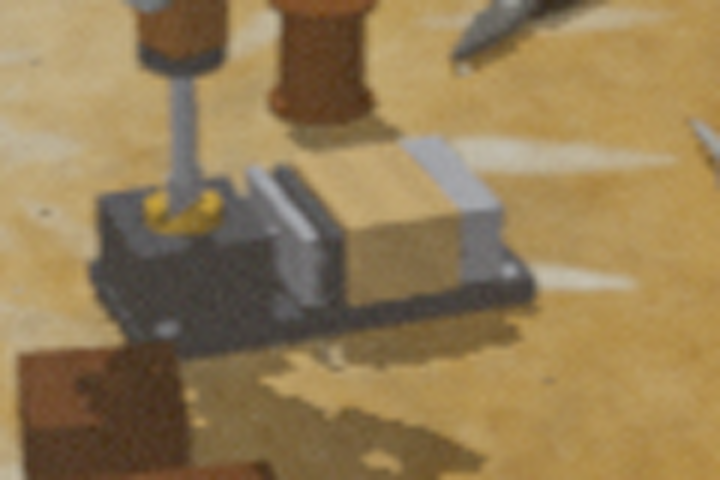

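The blank now touches both jaws. I'll measure the jaw's travel against the housing from rectified wrist views at the start and now.

```bash
cat > rect.py <<'E'
from h import *
import sys
st=ctrl.read_state();p=ctrl.get_image("wrist");np.savez("w5.npz",img=p["img"],w=cloud(p,st))
a=0.3395;c=np.array([594.7,21.3]);A=np.array([[np.cos(a),np.sin(a)],[-np.sin(a),np.cos(a)]])
out=[]
for f in ["w1.npz","w5.npz"]:
    z=np.load(f);w=z["w"];q=(w[...,:2]-c)@A.T
    m=(abs(q[...,0])<60)&(abs(q[...,1])<33)&(abs(w[...,2]-38)<3);v,u=np.where(m)
    H,_=cv2.findHomography(np.c_[u,v].astype(np.float32),np.c_[(q[m][:,0]+70)*8,(35-q[m][:,1])*8].astype(np.float32),cv2.RANSAC,4)
    out.append(cv2.warpPerspective(z["img"].astype(np.uint8)[:,:,::-1],H,(800,296) if 0 else (800,560))[:296] if 0 else cv2.warpPerspective(z["img"].astype(np.uint8)[:,:,::-1],H,(800,560))[130:430])
o=np.vstack(out)
for k in range(0,100,10): cv2.line(o,(k*8,0),(k*8,8),(0,0,255),1);cv2.line(o,(k*8,300),(k*8,308),(0,0,255),1)
cv2.imwrite("pics/rect.png",o)
E
python3 rect.py
```

```text
(no output)
```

View pics/rect.png

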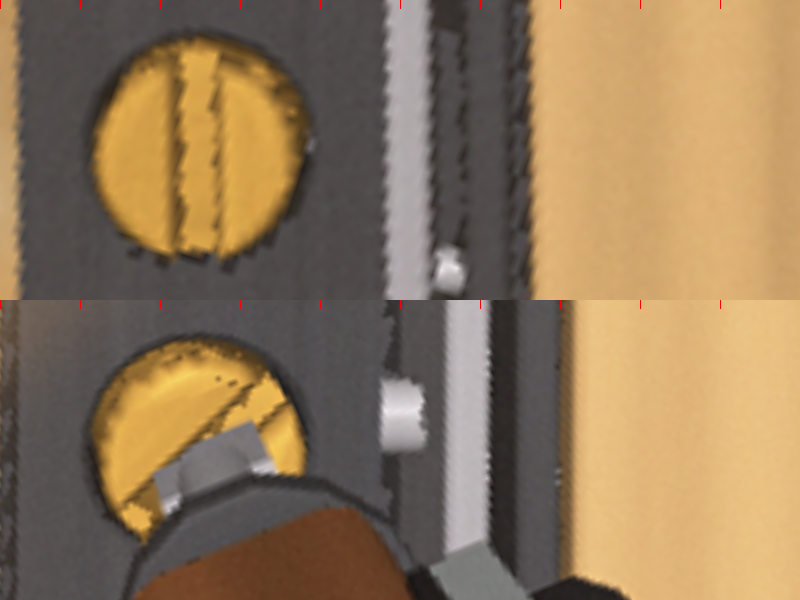

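>>> {"api": "jog_arm", "payload": {"plan": [{"tx": 0.001, "ty": 0.001, "tz": 0, "wx": 0, "wy": 0, "wz": 0.02, "claw": 1}, {"tx": 0.001, "ty": 0.001, "tz": 0, "wx": 0, "wy": 0, "wz": 0.04, "claw": 1}, {"tx": 0.001, "ty": 0.001, "tz": 0, "wx": 0, "wy": 0, "wz": 0.06, "claw": 1}, {"tx": 0.001, "ty": 0.001, "tz": 0, "wx": 0, "wy": 0, "wz": 0.08, "claw": 1}, {"tx": 0.001, "ty": 0.001, "tz": 0, "wx": 0, "wy": 0, "wz": 0.08, "claw": 1}, {"tx": 0.001, "ty": 0.001, "tz": 0, "wx": 0, "wy": 0, "wz": 0.08, "claw": 1}]}}

```text
clock: 16.7
eef_pos: [551.6, 7.8, 116.1]
tool_rot: [3.141, 0.001, 2.168]
force: [0.6, 0.7, 0.1]
width: 23.2
gripper_force: 59.3
```

```bash
python3 jaw.py | grep -v start; cp pics/rect.png pics/rect1.png; cp w5.npz w5a.npz; python3 rect.py; python3 - <<'E'
import cv2,numpy as np
for f in ["pics/rect1.png","pics/rect.png"]:
    g=cv2.cvtColor(cv2.imread(f),cv2.COLOR_BGR2GRAY).astype(float)
    for r in [(30,200),(320,400),(440,500)]:
        row=g[r[0]:r[1]].mean(0);d=np.diff(cv2.GaussianBlur(row[None],(5,1),0)[0]);i=np.where((abs(d[1:-1])>=abs(d[:-2]))&(abs(d[1:-1])>=abs(d[2:]))&(abs(d[1:-1])>4))[0]+1
        print(f,r,[(int(k),int(d[k])) for k in i if k>320])
E
```

```text
t [-0.0029 -0.0006  0.0013] w [ 1.000e-04  7.000e-04 -1.224e-01] pose [551.6   7.8 116.1] [3.1413e+00 1.1000e-03 2.1677e+00] q [-0.27  0.67  0.32  1.91 -0.34  0.62  0.86]
tq [ 0.116 -0.267  0.218] [0.025 0.038 0.025] f [0.7 0.5 0.7]
mid [(-24, 26), (-22, 23), (-20, 23), (-18, 29), (-16, 27), (-14, 11), (-12, 25), (-10, 25), (-8, 27), (-6, 24), (-4, 33), (-2, 37), (0, 31)]
now [(-24, 27), (-22, -1), (-20, 8), (-18, 9), (-16, 10), (-14, 23), (-12, 26), (-10, 28), (-8, -1), (-6, 22), (-4, 26), (-2, 21), (0, 30)]
pics/rect1.png (30, 200) [(386, 11), (429, -10), (531, 12)]
pics/rect1.png (320, 400) [(445, 13), (489, -20), (516, 4), (573, 10)]
pics/rect1.png (440, 500) [(445, 13), (488, -21), (516, 4), (572, 11)]
pics/rect.png (30, 200) [(386, 11), (429, -10), (531, 12)]
pics/rect.png (320, 400) [(454, 13), (498, -18), (520, 4), (576, 10)]
pics/rect.png (440, 500) [(453, 13), (497, -20), (519, 5), (575, 11)]
```

>>> {"api": "jog_arm", "payload": {"plan": [{"tx": 0, "ty": 0, "tz": 0, "wx": 0, "wy": 0, "wz": 0.02, "claw": 1}, {"tx": 0, "ty": 0, "tz": 0, "wx": 0, "wy": 0, "wz": 0.04, "claw": 1}, {"tx": 0, "ty": 0, "tz": 0, "wx": 0, "wy": 0, "wz": 0.06, "claw": 1}, {"tx": 0, "ty": 0, "tz": 0, "wx": 0, "wy": 0, "wz": 0.06, "claw": 1}, {"tx": 0, "ty": 0, "tz": 0, "wx": 0, "wy": 0, "wz": 0.06, "claw": 1}]}}

```text
clock: 17.45
eef_pos: [551.6, 8.0, 116.1]
tool_rot: [3.141, 0.001, 2.074]
force: [1.8, -0.6, 0.1]
width: 23.3
gripper_force: 59.3
```

```bash
python3 jaw.py | grep -v start;python3 rect.py; python3 - <<'E'
import cv2,numpy as np
for f in ["pics/rect.png"]:
    g=cv2.cvtColor(cv2.imread(f),cv2.COLOR_BGR2GRAY).astype(float)
    for r in [(30,200),(320,400),(440,500)]:
        row=g[r[0]:r[1]].mean(0);d=np.diff(cv2.GaussianBlur(row[None],(5,1),0)[0]);i=np.where((abs(d[1:-1])>=abs(d[:-2]))&(abs(d[1:-1])>=abs(d[2:]))&(abs(d[1:-1])>3))[0]+1
        print(f,r,[(int(k),int(d[k])) for k in i if k>320])
E
```

```text
t [-0.0036 -0.0006  0.0012] w [ 1.000e-04  5.000e-04 -1.823e-01] pose [551.6   8.  116.1] [3.1412e+00 8.0000e-04 2.0736e+00] q [-0.29  0.67  0.34  1.91 -0.37  0.62  0.79]
tq [-0.212 -0.443  0.288] [0.022 0.018 0.027] f [ 1.6 -0.4  0.6]
mid [(-24, 26), (-22, 23), (-20, 23), (-18, 29), (-16, 27), (-14, 11), (-12, 25), (-10, 25), (-8, 27), (-6, 24), (-4, 33), (-2, 37), (0, 31)]
now [(-24, 19), (-22, 21), (-20, 8), (-18, 8), (-16, 9), (-14, 22), (-12, 25), (-10, 26), (-8, 25), (-6, 22), (-4, 24), (-2, 27), (0, 32)]
pics/rect.png (30, 200) [(386, 11), (429, -10), (531, 12)]
pics/rect.png (320, 400) [(384, 3), (432, -3), (461, 13), (505, -19), (522, 4), (577, 11)]
pics/rect.png (440, 500) [(460, 12), (504, -18), (521, 4), (576, 11)]
```

The torque is 0.29 N m, which is about 14 N on the blank. That's snug. I'll back off within the slot's play and lift out.

>>> {"api": "jog_arm", "payload": {"plan": [{"tx": 0, "ty": 0, "tz": 0, "wx": 0, "wy": 0, "wz": -0.04, "claw": 1}, {"tx": 0, "ty": 0, "tz": 0, "wx": 0, "wy": 0, "wz": -0.08, "claw": 1}, {"tx": 0, "ty": 0, "tz": 0, "wx": 0, "wy": 0, "wz": -0.1, "claw": 1}, {"tx": 0, "ty": 0, "tz": 0, "wx": 0, "wy": 0, "wz": -0.1, "claw": 1}, {"tx": 0, "ty": 0, "tz": 0, "wx": 0, "wy": 0, "wz": -0.1, "claw": 1}]}}

```text
clock: 18.2
eef_pos: [551.5, 8.0, 116.1]
tool_rot: [3.141, 0.0, 2.229]
force: [1.2, -1.5, -0.3]
width: 23.1
gripper_force: 59.3
```

```bash
python3 - <<'E'
from h import *
delta([552.5,-233.8,214],2.136);s=ctrl.read_state();print(s["force"],s["torque"])
E
```

```text
t [-0.6396 -0.4904 -0.3262] w [0.0002 0.0003 0.0593] pose [551.5   8.  116.1] [3.1413e+00 5.0000e-04 2.2291e+00] q [-0.26  0.67  0.3   1.91 -0.32  0.61  0.9 ]
[ 1.19009782 -1.53809379 -0.282707  ] [-0.32321938 -0.45681133  0.09498302]
```

>>> {"api": "jog_arm", "payload": {"plan": [{"tx": 0, "ty": 0, "tz": -0.01, "wx": 0, "wy": 0, "wz": -0.01, "claw": 1}, {"tx": 0, "ty": 0, "tz": -0.03, "wx": 0, "wy": 0, "wz": -0.01, "claw": 1}, {"tx": 0, "ty": 0, "tz": -0.1, "wx": 0, "wy": 0, "wz": 0, "claw": 1}, {"tx": 0, "ty": 0, "tz": -0.2, "wx": 0, "wy": 0, "wz": 0.03, "claw": 1}, {"tx": -0.1, "ty": -0.08, "tz": -0.32, "wx": 0, "wy": 0, "wz": 0.06, "claw": 1}, {"tx": -0.22, "ty": -0.17, "tz": -0.33, "wx": 0, "wy": 0, "wz": 0.06, "claw": 1}, {"tx": -0.35, "ty": -0.27, "tz": -0.33, "wx": 0, "wy": 0, "wz": 0.06, "claw": 1}, {"tx": -0.47, "ty": -0.36, "tz": -0.33, "wx": 0, "wy": 0, "wz": 0.06, "claw": 1}, {"tx": -0.57, "ty": -0.44, "tz": -0.33, "wx": 0, "wy": 0, "wz": 0.06, "claw": 1}, {"tx": -0.64, "ty": -0.49, "tz": -0.33, "wx": 0, "wy": 0, "wz": 0.06, "claw": 1}, {"tx": -0.64, "ty": -0.49, "tz": -0.33, "wx": 0, "wy": 0, "wz": 0.06, "claw": 1}, {"tx": -0.64, "ty": -0.49, "tz": -0.33, "wx": 0, "wy": 0, "wz": 0.06, "claw": 1}]}}

```text
clock: 19.4
eef_pos: [551.9, -232.8, 214.7]
tool_rot: [-3.141, -0.003, 2.135]
force: [0.5, 1.4, -0.3]
width: 23.0
gripper_force: 59.6
```

>>> {"api": "jog_arm", "payload": {"plan": [{"tx": 0, "ty": 0, "tz": 0, "wx": 0, "wy": 0, "wz": 0, "claw": 1}, {"tx": 0, "ty": 0, "tz": 0, "wx": 0, "wy": 0, "wz": 0, "claw": 1}, {"tx": 0, "ty": 0, "tz": 0, "wx": 0, "wy": 0, "wz": 0, "claw": 1}]}}

```text
clock: 19.7
eef_pos: [553.2, -232.1, 215.1]
tool_rot: [3.141, -0.001, 2.138]
force: [0.2, -0.4, -1.6]
width: 23.4
gripper_force: 59.6
```

```bash
python3 - <<'E'
from h import *
st=ctrl.read_state();p=ctrl.get_image("wrist");w=cloud(p,st)
T=np.linalg.inv(campose(p,st))
s=(abs(w[...,2]-60)<4)&(abs(w[...,0]-553)<60)&(abs(w[...,1]+234)<60);print("stand",s.sum(),cv2.minAreaRect(w[s][:,:2].astype(np.float32)))
print(st["force"],st["torque"]);delta([553,-234.2,100],2.136)
sd=ctrl.get_image("side");w=cloud(sd)
a=0.3395;c=np.array([594.7,21.3]);A=np.array([[np.cos(a),np.sin(a)],[-np.sin(a),np.cos(a)]])
T=np.linalg.inv(campose(sd));q=T@np.r_[st["eef_pos"]-[0,0,50],1];u=int(sd["fx"]*q[0]/q[2]+sd["cx"]);v=int(sd["fy"]*q[1]/q[2]+sd["cy"])
a1=p["img"][120:360,180:460,::-1];a2=cv2.resize(sd["img"][v-40:v+60,u-50:u+70,::-1],(400,333),interpolation=cv2.INTER_CUBIC)
a1=cv2.resize(a1,(388,333));cv2.imwrite("pics/back.png",np.hstack([a1,a2]))
E
```

```text
stand 6651 ((553.6005249023438, -234.82229614257812), (70.27255249023438, 70.71685791015625), 11.55128002166748)
[ 0.23127348 -0.4191308  -1.64574792] [ 0.05257172 -0.01324136  0.04406934]
t [-0.0049 -0.0037  0.3836] w [ 0.0002 -0.0002  0.0012] pose [ 553.1 -232.4  215.1] [ 3.1412e+00 -3.0000e-04  2.1379e+00] q [ 0.11  0.6   0.38  1.69 -0.27  0.91  1.17]
```

View pics/back.png

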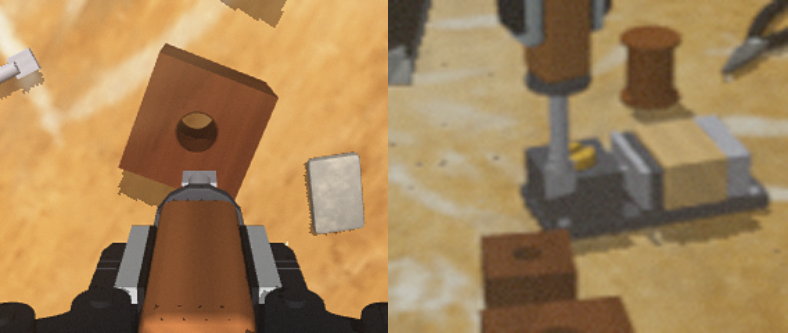

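The driver hangs straight and the stand hole is at (553.6, -234.8). I'll lower it in.

>>> {"api": "jog_arm", "payload": {"plan": [{"tx": -0.005, "ty": -0.004, "tz": 0.02, "wx": 0, "wy": 0, "wz": 0, "claw": 1}, {"tx": -0.006, "ty": -0.004, "tz": 0.08, "wx": 0, "wy": 0, "wz": 0, "claw": 1}, {"tx": -0.006, "ty": -0.004, "tz": 0.16, "wx": 0, "wy": 0, "wz": 0, "claw": 1}, {"tx": -0.006, "ty": -0.004, "tz": 0.24, "wx": 0, "wy": 0, "wz": 0, "claw": 1}, {"tx": -0.006, "ty": -0.004, "tz": 0.32, "wx": 0, "wy": 0, "wz": 0, "claw": 1}, {"tx": -0.006, "ty": -0.004, "tz": 0.39, "wx": 0, "wy": 0, "wz": 0, "claw": 1}, {"tx": -0.006, "ty": -0.004, "tz": 0.42, "wx": 0, "wy": 0, "wz": 0, "claw": 1}, {"tx": -0.006, "ty": -0.004, "tz": 0.42, "wx": 0, "wy": 0, "wz": 0, "claw": 1}, {"tx": -0.006, "ty": -0.004, "tz": 0.42, "wx": 0, "wy": 0, "wz": 0, "claw": 1}, {"tx": -0.006, "ty": -0.004, "tz": 0.42, "wx": 0, "wy": 0, "wz": 0, "claw": 1}]}}

```text
clock: 20.8
eef_pos: [553.8, -236.2, 90.2]
tool_rot: [3.14, 0.002, 2.136]
force: [-0.1, -0.2, -1.5]
width: 23.1
gripper_force: 59.6
```

>>> {"api": "jog_arm", "payload": {"plan": [{"tx": 0.004, "ty": 0.002, "tz": 0.008, "wx": 0, "wy": 0, "wz": 0, "claw": 1}, {"tx": 0.004, "ty": 0.002, "tz": 0.014, "wx": 0, "wy": 0, "wz": 0, "claw": 1}, {"tx": 0.004, "ty": 0.002, "tz": 0.018, "wx": 0, "wy": 0, "wz": 0, "claw": 1}, {"tx": 0.004, "ty": 0.002, "tz": 0.018, "wx": 0, "wy": 0, "wz": 0, "claw": 1}, {"tx": 0.004, "ty": 0.002, "tz": 0.018, "wx": 0, "wy": 0, "wz": 0, "claw": 1}]}}

```text
clock: 21.3
eef_pos: [552.9, -234.3, 83.8]
tool_rot: [3.141, 0.0, 2.136]
force: [0.0, 0.2, 0.1]
width: 23.4
gripper_force: 59.5
```

>>> {"api": "jog_arm", "payload": {"plan": [{"tx": 0, "ty": 0, "tz": 0.003, "wx": 0, "wy": 0, "wz": 0, "claw": 1}, {"tx": 0, "ty": 0, "tz": 0.004, "wx": 0, "wy": 0, "wz": 0, "claw": 1}, {"tx": 0, "ty": 0, "tz": 0.004, "wx": 0, "wy": 0, "wz": 0, "claw": 1}, {"tx": 0, "ty": 0, "tz": 0.004, "wx": 0, "wy": 0, "wz": 0, "claw": 1}]}}

```text
clock: 21.7
eef_pos: [553.0, -234.3, 83.7]
tool_rot: [3.141, 0.0, 2.136]
force: [-2.2, 1.0, 9.3]
width: 23.7
gripper_force: 61.1
```

The collar is seated. I'll ease off and open.

>>> {"api": "jog_arm", "payload": {"plan": [{"tx": 0, "ty": 0, "tz": -0.003, "wx": 0, "wy": 0, "wz": 0, "claw": 1}, {"tx": 0, "ty": 0, "tz": -0.003, "wx": 0, "wy": 0, "wz": 0, "claw": 0.6}, {"tx": 0, "ty": 0, "tz": -0.003, "wx": 0, "wy": 0, "wz": 0, "claw": 0.4}, {"tx": 0, "ty": 0, "tz": -0.003, "wx": 0, "wy": 0, "wz": 0, "claw": 0.2}, {"tx": 0, "ty": 0, "tz": -0.003, "wx": 0, "wy": 0, "wz": 0, "claw": 0}, {"tx": 0, "ty": 0, "tz": -0.003, "wx": 0, "wy": 0, "wz": 0, "claw": 0}, {"tx": 0, "ty": 0, "tz": -0.003, "wx": 0, "wy": 0, "wz": 0, "claw": 0}, {"tx": 0, "ty": 0, "tz": -0.003, "wx": 0, "wy": 0, "wz": 0, "claw": 0}]}}

```text
clock: 22.5
eef_pos: [552.8, -234.4, 83.3]
tool_rot: [3.141, 0.0, 2.136]
force: [-0.3, -0.6, 0.6]
width: 85.1
gripper_force: 0.0
```

>>> {"api": "jog_arm", "payload": {"plan": [{"tx": 0, "ty": 0, "tz": -0.05, "wx": 0, "wy": 0, "wz": 0, "claw": 0}, {"tx": 0, "ty": 0, "tz": -0.15, "wx": 0, "wy": 0, "wz": 0, "claw": 0}, {"tx": 0, "ty": 0, "tz": -0.3, "wx": 0, "wy": 0, "wz": 0, "claw": 0}, {"tx": 0, "ty": 0, "tz": -0.45, "wx": 0, "wy": 0, "wz": 0, "claw": 0}, {"tx": 0, "ty": 0, "tz": -0.5, "wx": 0, "wy": 0, "wz": 0, "claw": 0}, {"tx": 0, "ty": 0, "tz": -0.5, "wx": 0, "wy": 0, "wz": 0, "claw": 0}, {"tx": 0, "ty": 0, "tz": -0.5, "wx": 0, "wy": 0, "wz": 0, "claw": 0}]}}

```text
clock: 23.2
eef_pos: [552.5, -234.1, 233.6]
tool_rot: [3.141, 0.0, 2.137]
force: [-1.0, 0.5, -1.7]
width: 85.4
gripper_force: 0.0
```

```bash
python3 - <<'E'
from h import *
p=ctrl.get_image("side");w=cloud(p)
for t in ["driver_mid","stand","blank"]:
    for r in ctrl.trace(p,t)[:2]:
        q=w[r["pixels"]];print(t,round(r["score"],2),np.round(r["extent"]),np.round(np.nanmedian(q,0)),np.round(np.nanpercentile(q,97,axis=0)))
st=ctrl.read_state();p=ctrl.get_image("wrist");w=cloud(p,st);h=w[...,2]
for lo,hi in [(130,145),(136.5,141)]:
    m=(abs(w[...,0]-553)<50)&(abs(w[...,1]+234)<50)&(h>lo)&(h<hi);print(m.sum(),np.nanmedian(w[m],0),cv2.minAreaRect(w[m][:,:2].astype(np.float32)))
E
```

```text
driver_mid 0.9 [181. 354.  66.  57.] [ 403. -338.   20.] [ 442. -269.   26.]
driver_mid 0.71 [283. 273.  18.  54.] [ 553. -242.   99.] [567. -91. 137.]
stand 0.67 [266. 274.  13.  25.] [ 519. -131.   39.] [531. -91.  59.]
stand 0.6 [284. 311.  50.  59.] [ 555. -263.   43.] [ 590. -208.   60.]
blank 0.67 [316. 243.  25.  29.] [619.   5.  38.] [640.  52.  41.]
blank 0.23 [285. 240.  15.   6.] [552.   2.  41.] [562.  17.  43.]
1298 [ 552.22657397 -234.18449735  138.07631359] ((553.1699829101562, -235.98626708984375), (24.020219802856445, 24.83393096923828), 33.0949592590332)
731 [ 552.84086011 -235.47338935  138.85308664] ((552.7449340820312, -236.10772705078125), (20.065248489379883, 19.80181121826172), 20.544551849365234)
```

The driver is back upright: butt at z = 138, yaw unchanged. The purple look-alike now lies at about (403, -338). I'll check when it went over.

```bash
python3 - <<'E'
from h import *
def f(n,img,w):
    im=img.astype(int);m=(im[...,2]>im[...,1]+40)&(im[...,0]>im[...,1]+15)&(w[...,1]<-150)&(w[...,0]<520)
    q=w[m];print(n,m.sum(),np.round(np.nanmedian(q,0)) if len(q) else "",np.round(np.nanmax(q,0)) if len(q) else "",np.round(np.nanmin(q,0)) if len(q) else "")
for n in ["side0","scene0","w2","s1","s2"]:
    z=np.load(n+".npz");f(n,z["img"],z["w"])
h=cv2.imread("pics/held.png")
p=ctrl.get_image("side");f("side",p["img"],cloud(p));p2=ctrl.get_image("scene");f("scene",p2["img"],cloud(p2))
E
ls -la --time-sort pics
```

```text
side0 566 [ 450. -259.  103.] [ 467. -239.  134.] [ 440. -265.   56.]
scene0 320 [ 449. -239.  111.] [ 468. -230.  136.] [ 442. -258.   57.]
w2 1423 [ 405. -326.   26.] [ 504. -223.  278.] [ 371. -369.    4.]
s1 806 [ 397. -345.   23.] [ 429. -267.   30.] [ 371. -373.    1.]
s2 860 [ 398. -346.   23.] [ 429. -300.   30.] [ 372. -374.    3.]
side 746 [ 396. -342.   23.] [ 429. -264.   30.] [ 373. -374.   -2.]
scene 364 [ 396. -331.   25.] [ 422. -293.   32.] [ 372. -384.    8.]ls: unrecognized option '--time-sort'
Try 'ls --help' for more information.
```

The purple look-alike was already down at clock 3.85. By then the gripper had never been lower than about 225 mm, and the purple one was only 136 mm tall, so it toppled by itself. It's still on the bench. Handing in.

```bash
python3 -c "
from cell import ctrl
print(ctrl.finish_job())"
```

```text
the job is handed in; nothing more can be done
None
```

The job is handed in: the clamp holds the blank at about 14 N (estimated from screw torque; camera estimate about 7.5 N, both within 4–25 N), and the screwdriver is back upright in its stand; the purple look-alike toppled by itself early on, untouched by the arm, and lies on the bench.

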